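Lower the ratcheted lamp arm over the specimen dish

TASK

Lower the lamp over the specimen dish: first press the black paddle of the ratchet pawl fully down, so that the pawl comes free of the teeth and stays free, then push the lamp arm down by its cross bar until it rests on its bottom stop. Do not force the arm against the engaged pawl, leave the pawl free, and leave the dish, the tub, the jar and the forceps where they are.

Things in the scene. Friction and masses are not known exactly. Their poses are not given: they have to be found in the camera images.
- stand: The lamp stand, fixed to the bench: white base plate 150 mm (x) by 370 mm (y) by 15 mm high, its top at z = 15 mm, with two aluminium cheek plates that carry the lamp arm and the pawl. Origin on the bench right under the arm's hinge; z up; the lamp arm reaches out to the stand's +y, the pawl and its paddle lie to its -y. The base runs from y = -120 to +250 mm. The stand turns by up to about 0.5 rad from start to start. All the mechanism lies in the stand's x = 0 plane.
- lamp_hinge (a point): The lamp arm's hinge, 110 mm above the bench; its axis is the stand's x axis. The arm carries a steel hub disc (80 mm across) with ratchet teeth on its rim, out to 53 mm from the hinge. At the arm's end, under the cross bar, is a white round lamp head 84 mm across and 22 mm high; raised, its edge is the highest point of all, 265 mm above the bench.
- lamp_arm (a joint): Angle of the lamp arm in rad: 0 = fully raised (the arm rises 40 degrees above level), 0.698 = level, on its bottom stop; grows as the arm is pushed down. It starts between 0 and 0.045. While the pawl is engaged a tooth stops the arm at about 0.09. The hinge is stiff: the arm (about 0.5 kg) stays where it is left and takes about 2 to 8 N on the cross bar to push down.
- bar_mid (a point): Centre of the black cross bar on the lamp head, the place to push: a round bar 16 mm thick and 80 mm long, parallel to the stand's x axis, so its top is 8 mm above this point. It moves on an arc of radius 182 mm about lamp_hinge: seen along the stand's axes from the hinge it lies at y = +119, z = +139 mm when fully raised and at y = +180, z = +30 mm at the bottom stop.
- pawl (a joint): Angle of the pawl in rad: 0 = engaged (nose between two teeth), 0.35 = fully pressed, on its stop; its nose clears the teeth from about 0.16. It has no spring: friction keeps it where it is left. About 3 to 5 N on the middle of the paddle moves it; pressing near the pivot takes much more.
- pawl_hinge (a point): Pivot of the pawl, axis along the stand's x; it lies 70 mm to the stand's -y of lamp_hinge and 148 mm above the bench.
- paddle_top (a point): Centre of the upper face of the pawl's black paddle, 44 mm (stand x) by 44 mm (stand y), 6 mm thick, free below. With the pawl engaged the face is level, 178 mm above the bench, 60 mm to the stand's -y of the pawl's pivot and 30 mm above it. Pressed fully it goes down by about 22 mm and tilts by 20 degrees, outer edge down; the pawl's nose on the other side of the pivot rises.
- dish: Clear flat specimen dish, 60 mm across, 15 mm high, loose on the base plate below the lamp; origin under its centre. Not to be moved.
- tub: Clear lidded tub with white cap, 96 mm across, 75 mm high, loose on the bench beside the stand; origin under its centre. Not to be moved.
- jar: Small glass jar with white cap, 52 mm across, 60 mm high, loose on the bench beside the stand; origin under its centre. Not to be moved.
- forceps: Steel forceps, 105 mm long, 8 mm high, lying on the bench along its own x axis; origin under its middle. Not to be moved.

How it is judged (in metres and radians):
On the way, in this order (a step that is already met when the one before it is completed fails the run):
1. the pawl is pressed free while the lamp arm is still up (value of joint pawl above 0.25 rad and value of joint lamp_arm below 0.13 rad), for 0.1 s.
2. the lamp arm is pushed down to its bottom stop (value of joint lamp_arm above 0.65 rad and value of joint pawl above 0.2 rad), for 0.2 s.
At the end, for the whole second after the job is handed in: The lamp arm rests on its bottom stop (joint above 0.65 of 0.698 rad) and is still, the pawl is still free of the teeth (above 0.2 rad), and the dish, tub, jar and forceps are within 20 mm of where they stood (all of step 2 and velocity of joint lamp_arm between -0.02 and 0.02 rad/s and distance of each of dish, tub, jar, forceps from where it was at the start of the episode below 0.02 m); the robot touches nothing.
It fails at once if the arm is forced past a tooth with the pawl engaged (value of joint lamp_arm above 0.14 rad and value of joint pawl below 0.12 rad).
It fails at once if the dish, tub, jar or forceps is lifted, carried or shoved by more than 20 mm (distance of any of dish, tub, jar, forceps from where it was at the start of the episode above 0.02 m).
It also fails if it takes over 48 s, if anything falls off the work surface, if the arm or the gripper's body presses on something with over 40 N, if the wrist force passes 120 N, or if a joint passes its speed limit or range.

ROBOT

A 6-joint arm with a two-finger parallel gripper is mounted at the origin on the work surface. World frame = base frame: x ahead of the robot, y to its left, z up, the work surface at z = 0. Lengths are in m, angles in degrees, forces in N, time in s.
With the tool pointing down it reaches from about 0.375 to 0.75 m from the base axis. Payload 9 kg.
Tool frame: the origin (TCP) lies between the finger pads; the fingertips stand 19 mm ahead of it and the grasp point (between the pads) is the TCP; z points along the fingers, y is the line along which they close (so a half turn about z gives the same grasp; the last joint's range is limited). The gripper opens to 85 mm and grips with 20 to 120 N. Pads are 22 mm wide; open, the fingers measure 114 mm over their backs; the gripper's body (76 mm by 85 mm) begins 54 mm behind the grasp point. The pads swing forward as they close: fully open they stand 13 mm farther back than shut.
Start: joints at [-78.593, 5.964, 5.575, 89.605, 0, 77.527], TCP at [0.243, -0.549, 0.217] pointing down, gripper open.
Joint ranges: [-171.21, 171.21], [-48.23, 106.86], [-62.78, 66.21], [-105.2, 120.99], [-86.42, 89.51], [-180, 180]. Speed limits (degrees/s): [127.2, 127.2, 147.25, 180, 180, 180].

INTERFACE

Orientations are given as a 3x3 rotation matrix whose columns are the frame's x, y, z axes.
In Python, from plant import arm, cams, workorder gives the robot as it stands. The module is installed in compiled form; this text tells all that it offers.
- The arm moves only by the shell command python3 -m creep 'ROWS'. ROWS is JSON, a list of rows, each an object of numbers: "dx", "dy", "dz": the shift along the tool's x, y, z in units of 5 cm (1.0 is 5 cm); "twist": the turn about the tool's z in units of 90 degrees (1.0 is 90 degrees); "jaw": the closure, from 0 (fully open) to 1 (shut). A call has exactly 5 rows; each row shifts and turns the commanded pose from where the row before left it, along the tool's axes as they then stand; what a row does not reach is not made up. A row lasts 1/12 s, in which the tool goes at most 41.7 mm and 7.16 degrees, less where a joint would pass 70% of its speed; a pose out of reach is approached as far as the arm can. A call with a number of a shift or a turn outside -1 to 1 is refused whole. A call with a gripper value outside its range is refused whole. The fingers move at their own pace and stop on an object; the grip force is fixed at half the most. Time passes only in rows, so rows that do not move let the fingers close, or fill a call up. It gives the time, the measured TCP pose, the force, the opening and the grip force at its end, in the units of the state.
- arm.sense(): the state, without advancing time (a new reading comes with each control period).
- cams.camera(name): name is "scene" or "top" or "wrist"; returns a dict with "image" (480x640x3 uint8, red, green, blue), "fovy" (degrees; the focal length in pixels is half the picture's height over the tangent of half this angle, whatever the lens; pixels are square), "cx", "cy" (the principal point, pixels), "world_from_camera" (4x4, takes a point from camera to world coordinates). Camera axes: x right, y down, z forward; pixel columns grow to the right and rows downward; lengths in m; the calibration is good to about 2 mm. A picture is of the moment at which its call begins. There is no depth.
- workorder.hand_in(): hands the job in; it is judged then, once.
The state is a dict: "clock": time; "joints": joint angles; "joint_vel": joint speeds; "effort": joint torques, N m; "tool_pos": TCP position; "tcp_rot": TCP orientation; "contact_force": force on the tool from outside, world axes, zero at the start; "wrist_torque": the same for the moment, N m; "width": opening from 0.0 (shut) to 1.0 (fully open); "grasp_force": force on a finger pad.
Only numpy, scipy, OpenCV 4.12 (cv2) and the standard library are available. Lean on these libraries where they do the work, as an engineer would, in place of code of your own. Each camera call takes 0.05 s, during which the arm holds its last target. There are 200 camera calls.

## Working session

There is one attempt and no reset: what is moved stays moved. The work goes in short steps, Python scripts to look and compute and a shell command to move; the robot and the scene stay as the last step left them, time stands still between calls to the robot, and variables do not carry over. Pictures are saved under pics/ and viewed, at most 10 in all, crops included, and the job is handed in when it is done.

```bash
mkdir -p pics; cat > h.py <<'E'
import numpy as np, cv2
from plant import arm,cams,workorder
def shot(n,f):
    c=cams.camera(n); cv2.imwrite('pics/'+f,c['image'][:,:,::-1]); np.savez('pics/'+f[:-4]+'.npz',**c); return c
def ray(c,u,v):
    f=240/np.tan(np.radians(float(c['fovy']))/2); M=c['world_from_camera']
    d=M[:3,:3]@np.array([(u-c['cx'])/f,(v-c['cy'])/f,1]); return M[:3,3],d
def onz(c,u,v,z):
    o,d=ray(c,u,v); return o+d*(z-o[2])/d[2]
def proj(c,p):
    f=240/np.tan(np.radians(float(c['fovy']))/2); M=c['world_from_camera']
    q=M[:3,:3].T@(np.asarray(p)-M[:3,3]); return q[:2]/q[2]*f+[c['cx'],c['cy']]
E
python3 - <<'E'
from h import *
a=shot('scene','s0.png');b=shot('top','t0.png')
cv2.imwrite('pics/both.png',cv2.resize(np.vstack([a['image'],b['image']])[:,:,::-1],(450,600)) )
for c in(a,b): print(c['world_from_camera'].round(3),c['fovy'])
s=arm.sense();print(s['clock'],s['tool_pos'],s['tcp_rot'],s['width'])
E
```

```text
[[ 0.867  0.384 -0.316  0.857]
 [ 0.497 -0.663  0.559 -0.416]
 [ 0.005 -0.642 -0.767  0.794]
 [ 0.     0.     0.     1.   ]] 47.39083455224656
[[-0.017 -0.99   0.14   0.465]
 [-1.     0.017  0.     0.032]
 [-0.003 -0.14  -0.99   1.033]
 [ 0.     0.     0.     1.   ]] 52.53161234415664
0.1 [ 0.24284257 -0.54830825  0.21608341] [[ 9.14392963e-01  4.04827672e-01 -2.55685330e-04]
 [ 4.04827671e-01 -9.14392196e-01  1.21191483e-03]
 [ 2.56819987e-04 -1.21167488e-03 -9.99999233e-01]] 0.9976633037256831
```

View pics/t0.png

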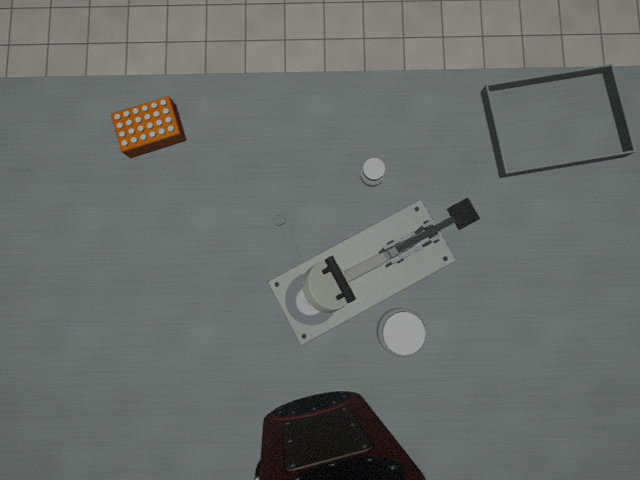

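View pics/s0.png

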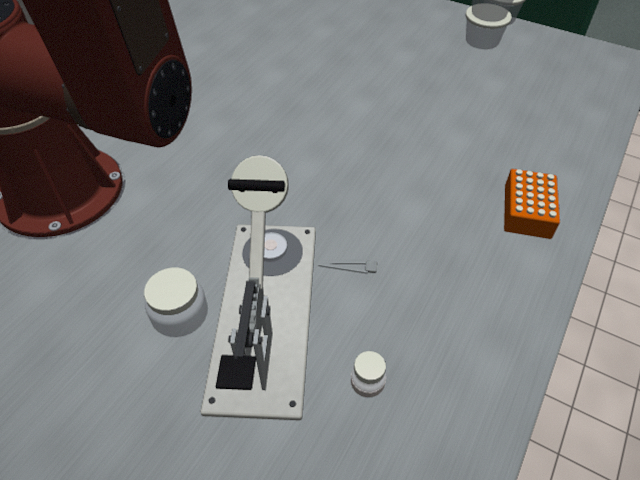

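The top view shows the paddle at (463,214), the bar at about (340,280), and the base corners at (270,282), (420,201), (456,260) and (302,345). In the scene view the paddle is at (236,372) and the bar at (256,185). The jar, tub and forceps all stand clear of the mechanism.

```bash
python3 - <<'E'
from h import *
t=dict(np.load('pics/t0.npz')); s=dict(np.load('pics/s0.npz'))
P=[onz(t,u,v,.015)[:2] for u,v in [(270,282),(420,201),(456,260),(302,345)]]
P=np.array(P); print(P.round(3))
y=(P[0]+P[3]-P[1]-P[2]); y/=np.linalg.norm(y); x=np.array([y[1],-y[0]])
C=P.mean(0); O=C-y*.065; print('y',y,'origin',O, 'yaw',np.degrees(np.arctan2(x[1],x[0])))
def blob(c,u,v,r):
    g=c['image'].max(2); m=np.zeros_like(g); m[v-r:v+r,u-r:u+r]=(g[v-r:v+r,u-r:u+r]<60)*255
    n,l,st,ce=cv2.connectedComponentsWithStats(m); return ce[l[v,u]],st[l[v,u]]
for z,off,n,pt,ps in[(.178,-.13,'paddle',(463,214),(236,372)),(.249,.119,'bar',(341,280),(256,185))]:
    ct=blob(t,*pt,18 if n=='paddle' else 28)[0]; cs=blob(s,*ps,22 if n=='paddle' else 32)[0]
    print(n,ct,cs,onz(t,*ct,z),onz(s,*cs,z),'model',O+off*y)
r=arm.sense()['tcp_rot']; print(np.array(r).round(3))
E
```

```text
[[ 0.502  0.16 ]
 [ 0.668 -0.16 ]
 [ 0.541 -0.23 ]
 [ 0.373  0.094]]
y [-0.46132995  0.88722865] origin [ 0.55124765 -0.09179754] yaw 27.472959792553663
paddle [461.63694268 214.0589172 ] [235.84369748 371.85462185] [ 0.61081497 -0.20242725  0.178     ] [ 0.61558132 -0.20723687  0.178     ] model [ 0.61122054 -0.20713727]
bar [338.85311871 279.79476861] [255.81132075 185.20068611] [0.49520566 0.01977711 0.249     ] [0.50045122 0.01464174 0.249     ] model [0.49634939 0.01378267]
[[ 0.914  0.405 -0.   ]
 [ 0.405 -0.914  0.001]
 [ 0.    -0.001 -1.   ]]
```

```bash
python3 -m creep '[{"dx":0.6,"dy":-0.2,"dz":-0.3,"jaw":1},{"dx":0.6,"dy":-0.2,"dz":-0.3,"jaw":1},{"dx":0.6,"dy":-0.2,"dz":-0.2,"jaw":1},{"dx":0.6,"dy":-0.2,"dz":0,"jaw":1},{"dx":0.6,"dy":-0.2,"dz":0,"jaw":1}]'; python3 -m creep '[{"dx":0.6,"dy":-0.2,"jaw":1},{"dx":0.6,"dy":-0.2,"jaw":1},{"dx":0.6,"dy":-0.2,"jaw":1},{"dx":0.6,"dy":-0.2,"jaw":1},{"dx":0.6,"dy":-0.2,"jaw":1}]'; python3 -m creep '[{"dx":0.6,"dy":-0.2,"jaw":1},{"dx":0.6,"dy":-0.2,"jaw":1},{"dx":0.6,"dy":-0.2,"jaw":1},{"jaw":1},{"jaw":1}]'
```

```text
schema error: expected keys dx, dy, dz, twist, jaw
schema error: expected keys dx, dy, dz, twist, jaw
schema error: expected keys dx, dy, dz, twist, jaw
```

```bash
python3 -m creep '[{"dx":0.6,"dy":-0.2,"dz":-0.3,"twist":0,"jaw":1},{"dx":0.6,"dy":-0.2,"dz":-0.3,"twist":0,"jaw":1},{"dx":0.6,"dy":-0.2,"dz":-0.2,"twist":0,"jaw":1},{"dx":0.6,"dy":-0.2,"dz":0,"twist":0,"jaw":1},{"dx":0.6,"dy":-0.2,"dz":0,"twist":0,"jaw":1}]'
```

```text
clock: 0.52
tool_pos: [0.3608, -0.4414, 0.2574]
tcp_rot: [[0.915, 0.405, 0.0], [0.405, -0.915, -0.001], [0.0, 0.001, -1.0]]
contact_force: [0.2, -0.5, -0.2]
width: 0.296
grasp_force: 0.0
```

```bash
python3 -m creep '[{"dx":0.65,"dy":-0.22,"dz":0,"twist":0,"jaw":1},{"dx":0.65,"dy":-0.22,"dz":0,"twist":0,"jaw":1},{"dx":0.65,"dy":-0.22,"dz":0,"twist":0,"jaw":1},{"dx":0.65,"dy":-0.22,"dz":0,"twist":0,"jaw":1},{"dx":0.65,"dy":-0.22,"dz":0,"twist":0,"jaw":1}]'; python3 -m creep '[{"dx":0.65,"dy":-0.22,"dz":0,"twist":0,"jaw":1},{"dx":0.65,"dy":-0.22,"dz":0,"twist":0,"jaw":1},{"dx":0.65,"dy":-0.22,"dz":0,"twist":0,"jaw":1},{"dx":0.65,"dy":-0.22,"dz":0,"twist":0,"jaw":1},{"dx":0.65,"dy":-0.22,"dz":0,"twist":0,"jaw":1}]'; python3 - <<'E'
from h import *
a=shot('scene','s1.png')['image'];w=shot('wrist','w1.png')['image']
cv2.imwrite('pics/b1.png',np.hstack([a[160:460,100:500],w[::2,::2][:240].repeat(1,0) if 0 else cv2.resize(w,(400,300))])[:,:,::-1])
s=arm.sense();print(s['tool_pos'],s['contact_force'],s['width'])
E
```

```text
clock: 0.93
tool_pos: [0.4871, -0.3247, 0.2565]
tcp_rot: [[0.914, 0.405, -0.0], [0.405, -0.914, 0.0], [-0.0, -0.0, -1.0]]
contact_force: [-0.3, -1.5, -0.4]
width: 0.002
grasp_force: 0.0
clock: 1.35
tool_pos: [0.6134, -0.2085, 0.2564]
tcp_rot: [[0.914, 0.405, -0.0], [0.405, -0.914, 0.0], [-0.0, -0.0, -1.0]]
contact_force: [-0.8, -0.5, -0.0]
width: -0.002
grasp_force: 0.0
[ 0.61480422 -0.20620766  0.25549256] [ 0.45249405 -1.19392867 -0.56819981] 0.0017279202403233827
```

View pics/b1.png

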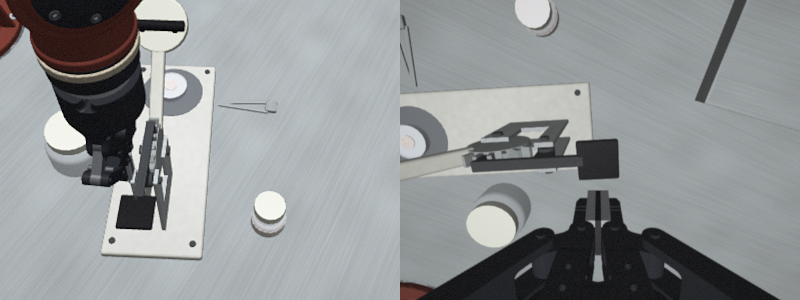

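The wrist view shows the closed fingertips in line with the paddle along the stand's y. The scene view shows the gripper up and left of the paddle, so I'll check whether parallax explains that.

```bash
python3 - <<'E'
from h import *
for n in('s1','w1'):
    c=dict(np.load(f'pics/{n}.npz'))
    print(n,'tip',proj(c,[.6148,-.2062,.2365]),'paddle',proj(c,[.613,-.206,.178]))
w=dict(np.load('pics/w1.npz')); print('paddle from wrist',onz(w,(598-400)*1.6,160*1.6,.178), 'tip at paddle z', w['world_from_camera'].round(3))
E
```

```text
s1 tip [229.60598538 347.46868167] paddle [234.71351934 370.06290612]
w1 tip [320.13171487 293.48004075] paddle [318.0897023  257.01198643]
paddle from wrist [ 0.6132988  -0.20493845  0.178     ] tip at paddle z [[ 0.408 -0.865 -0.291  0.691]
 [-0.913 -0.388 -0.128 -0.17 ]
 [-0.002  0.318 -0.948  0.413]
 [ 0.     0.     0.     1.   ]]
```

```bash
python3 - <<'E'
from h import *
a=cv2.imread('pics/s1.png')[300:400,150:290];w=cv2.imread('pics/w1.png')[200:400,200:440]
cv2.imwrite('pics/b2.png',np.hstack([cv2.convertScaleAbs(cv2.resize(a,(420,300)),alpha=2),cv2.convertScaleAbs(cv2.resize(w,(360,300)),alpha=2)]))
E
```

```text
(no output)
```

View pics/b2.png

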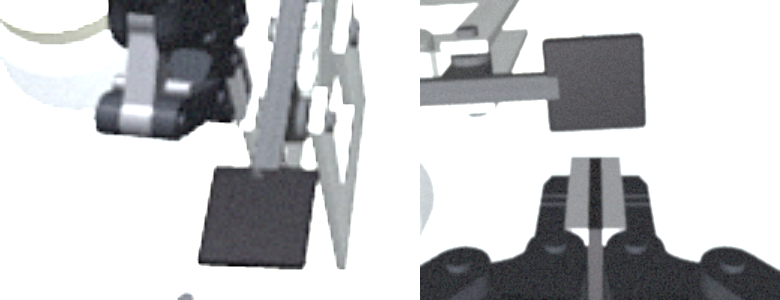

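```bash
python3 - <<'E'
from h import *
w=dict(np.load('pics/w1.npz'));s=dict(np.load('pics/s1.npz'))
T=np.array([.6148,-.2062,.2555]);R=np.array(arm.sense()['tcp_rot'])
for z in(.2365,.25,.2635): print('wrist',z,(R.T@(onz(w,318,305,z)-T)).round(4),w['fovy'])
for p in[(183,344),(212,345),(229,343)]: print('scene',p,[(R.T@(onz(s,*p,z)-T)).round(3) for z in(.2365,.26)])
x=arm.sense();print(x['joints'],x['tool_pos'])
E
```

```text
wrist 0.2365 [-0.0065 -0.0011  0.019 ] 64.37435841285887
wrist 0.25 [ 0.0004 -0.0011  0.0055] 64.37435841285887
wrist 0.2635 [ 0.0073 -0.0012 -0.008 ] 64.37435841285887
scene (183, 344) [array([-0.054,  0.001,  0.019]), array([-0.046,  0.013, -0.005])]
scene (212, 345) [array([-0.021, -0.001,  0.019]), array([-0.014,  0.011, -0.005])]
scene (229, 343) [array([-0.002, -0.005,  0.019]), array([ 0.004,  0.007, -0.005])]
[-3.01006976e+01  1.56884659e+01  2.04616205e+01  9.48553353e+01
  6.09026329e-02  1.25762988e+02] [ 0.61480422 -0.20620766  0.25549256]
```

```bash
python3 -m creep '[{"dx":0,"dy":0,"dz":0.3,"twist":0,"jaw":1},{"dx":0,"dy":0,"dz":0.3,"twist":0,"jaw":1},{"dx":0,"dy":0,"dz":0.3,"twist":0,"jaw":1},{"dx":0,"dy":0,"dz":0,"twist":0,"jaw":1},{"dx":0,"dy":0,"dz":0,"twist":0,"jaw":1}]'; python3 - <<'E'
from h import *
a=shot('scene','s2.png')['image'][300:400,150:290,::-1];w=shot('wrist','w2.png')['image'][200:400,200:440,::-1]
cv2.imwrite('pics/b3.png',np.hstack([cv2.convertScaleAbs(cv2.resize(a,(420,300)),alpha=2),cv2.convertScaleAbs(cv2.resize(w,(360,300)),alpha=2)]))
E
```

```text
clock: 1.87
tool_pos: [0.6116, -0.21, 0.211]
tcp_rot: [[0.915, 0.405, -0.002], [0.405, -0.915, 0.001], [-0.001, -0.002, -1.0]]
contact_force: [0.4, 0.5, 1.0]
width: 0.0
grasp_force: 0.0
```

View pics/b3.png

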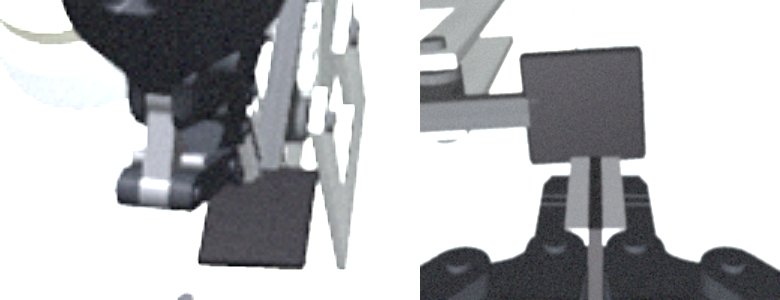

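The pad tips are over the paddle; the black bulk nearer the scene camera is only the knuckle. I'll shift about 8 mm towards the paddle's middle and press.

```bash
python3 -m creep '[{"dx":0.18,"dy":0.02,"dz":0,"twist":0,"jaw":1},{"dx":0,"dy":0.04,"dz":0.1,"twist":0,"jaw":1},{"dx":0,"dy":0,"dz":0.1,"twist":0,"jaw":1},{"dx":0,"dy":0,"dz":0.08,"twist":0,"jaw":1},{"dx":0,"dy":0,"dz":0,"twist":0,"jaw":1}]'; python3 -m creep '[{"dx":0,"dy":0,"dz":0.06,"twist":0,"jaw":1},{"dx":0,"dy":0,"dz":0.06,"twist":0,"jaw":1},{"dx":0,"dy":0,"dz":0.06,"twist":0,"jaw":1},{"dx":0,"dy":0,"dz":0,"twist":0,"jaw":1},{"dx":0,"dy":0,"dz":0,"twist":0,"jaw":1}]'
```

```text
clock: 2.38
tool_pos: [0.6213, -0.2091, 0.1965]
tcp_rot: [[0.914, 0.405, -0.001], [0.405, -0.914, 0.001], [-0.001, -0.001, -1.0]]
contact_force: [-0.5, -0.5, -0.9]
width: -0.002
grasp_force: 0.0
clock: 2.8
tool_pos: [0.6218, -0.2091, 0.1886]
tcp_rot: [[0.914, 0.405, -0.0], [0.405, -0.914, 0.0], [-0.0, -0.0, -1.0]]
contact_force: [0.3, -0.0, -0.1]
width: 0.001
grasp_force: 0.0
```

```bash
python3 - <<'E'
from h import *
a=shot('scene','s3.png')['image'][300:400,150:290,::-1];w=shot('wrist','w3.png')['image'][200:400,200:440,::-1]
cv2.imwrite('pics/b4.png',np.hstack([cv2.convertScaleAbs(cv2.resize(a,(420,300)),alpha=2),cv2.convertScaleAbs(cv2.resize(w,(360,300)),alpha=2)]))
s=arm.sense();print(s['contact_force'],s['wrist_torque'])
E
```

```text
[ 0.40783248 -0.19500399  0.75255831] [-0.02236604 -0.00136481  0.0171825 ]
```

View pics/b4.png

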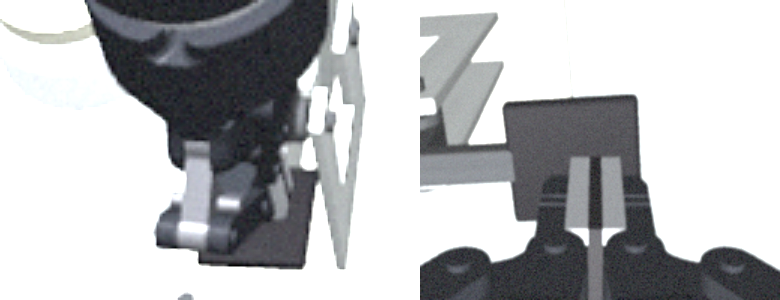

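The tips lie on the middle of the paddle in both views and the paddle has not moved yet, so I'll keep pressing.

```bash
python3 -m creep '[{"dx":0,"dy":0,"dz":0.06,"twist":0,"jaw":1},{"dx":0,"dy":0,"dz":0.06,"twist":0,"jaw":1},{"dx":0,"dy":0,"dz":0.06,"twist":0,"jaw":1},{"dx":0,"dy":0,"dz":0.04,"twist":0,"jaw":1},{"dx":0,"dy":0,"dz":0.02,"twist":0,"jaw":1}]'; python3 -m creep '[{"dx":0,"dy":0,"dz":0.06,"twist":0,"jaw":1},{"dx":0,"dy":0,"dz":0.06,"twist":0,"jaw":1},{"dx":0,"dy":0,"dz":0.04,"twist":0,"jaw":1},{"dx":0,"dy":0,"dz":0.02,"twist":0,"jaw":1},{"dx":0,"dy":0,"dz":0.02,"twist":0,"jaw":1}]'
```

```text
clock: 3.32
tool_pos: [0.6217, -0.2091, 0.1761]
tcp_rot: [[0.914, 0.405, -0.001], [0.405, -0.914, 0.0], [-0.0, -0.001, -1.0]]
contact_force: [-0.5, -1.3, 0.1]
width: 0.004
grasp_force: 0.0
clock: 3.73
tool_pos: [0.6219, -0.2091, 0.1666]
tcp_rot: [[0.914, 0.405, -0.0], [0.405, -0.914, -0.0], [-0.0, -0.0, -1.0]]
contact_force: [0.6, 0.3, 0.6]
width: -0.001
grasp_force: 0.0
```

```bash
python3 - <<'E'
from h import *
a=shot('scene','s4.png')['image'][260:410,140:340,::-1];w=shot('wrist','w4.png')['image'][:,:,::-1]
cv2.imwrite('pics/b5.png',np.hstack([cv2.convertScaleAbs(cv2.resize(a,(400,300)),alpha=2),cv2.convertScaleAbs(cv2.resize(w,(400,300)),alpha=2)]))
E
```

```text
(no output)
```

View pics/b5.png

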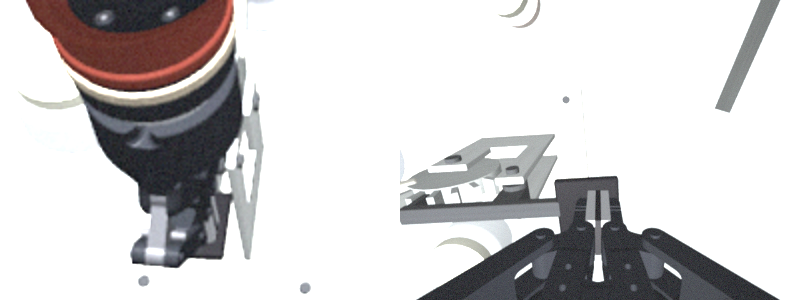

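```bash
python3 - <<'E'
from h import *
y=np.array([-.4613,.8872,0]);x=np.array([.8872,.4613,0]);z=np.array([0,0,1.])
O=np.array([.5525,-.0915,0])
H=O-.07*y+.148*z
L={n:dict(np.load(f'pics/{n}.npz')) for n in('s0','s3','s4','w2','w3','w4')}
for a in(0,.1,.2,.35):
    def P(X,Y,Z): # rotate outer down
        c,s=np.cos(a),np.sin(a); return H+X*x+(Y*c+Z*s)*y*1+(Z*c+Y*s)*z
    out=P(.022,-.082,.03);out2=P(-.022,-.082,.03);inn=P(.022,-.038,.03)
    print(a,'scene outer+x',proj(L['s4'],out).round(),'outer-x',proj(L['s4'],out2).round(),'inner+x',proj(L['s4'],inn).round(),'| wrist +x edge inner/outer',*[ (n,proj(L[n],inn).round(),proj(L[n],out).round()) for n in('w2','w3','w4')])
print('observed w2 (268,234)-(347,231)  w3 (257,267)-(343,264)  w4 (251,286)-(347,283); scene outer+x (251,389)')
print([L[n]['world_from_camera'][:3,3].round(3) for n in('w3','w4')])
E
```

```text
0 scene outer+x [250. 388.] outer-x [213. 387.] inner+x [254. 355.] | wrist +x edge inner/outer ('w2', array([268., 238.]), array([351., 233.])) ('w3', array([257., 272.]), array([349., 266.])) ('w4', array([249., 292.]), array([353., 286.]))
0.1 scene outer+x [251. 388.] outer-x [214. 387.] inner+x [255. 354.] | wrist +x edge inner/outer ('w2', array([263., 236.]), array([344., 229.])) ('w3', array([251., 269.]), array([341., 260.])) ('w4', array([243., 288.]), array([344., 278.]))
0.2 scene outer+x [252. 388.] outer-x [216. 387.] inner+x [255. 353.] | wrist +x edge inner/outer ('w2', array([257., 235.]), array([335., 225.])) ('w3', array([246., 266.]), array([332., 255.])) ('w4', array([237., 285.]), array([333., 271.]))
0.35 scene outer+x [254. 387.] outer-x [219. 386.] inner+x [257. 351.] | wrist +x edge inner/outer ('w2', array([249., 232.]), array([321., 220.])) ('w3', array([237., 262.]), array([317., 248.])) ('w4', array([227., 279.]), array([317., 262.]))
observed w2 (268,234)-(347,231)  w3 (257,267)-(343,264)  w4 (251,286)-(347,283); scene outer+x (251,389)
[array([ 0.697, -0.175,  0.346]), array([ 0.697, -0.175,  0.324])]
```

```bash
python3 - <<'E'
from h import *
y=np.array([-.4613,.8872,0]);x=np.array([.8872,.4613,0]);z=np.array([0,0,1.])
H=np.array([.5525,-.0915,0])-.07*y+.148*z
L={n:dict(np.load(f'pics/{n}.npz')) for n in('s4','w3','w4')}
for a in(0,.1,.2,.35):
    def P(X,Y,Z):
        c,s=np.cos(a),np.sin(a); return H+X*x+(Y*c-Z*s)*y+(Z*c+Y*s)*z
    out=P(.022,-.082,.03);inn=P(.022,-.038,.03)
    print(a,*[(n,proj(L[n],inn).round(),proj(L[n],out).round()) for n in('s4','w3','w4')])
T=np.array([.6219,-.2091,.1666]);R=np.array(arm.sense()['tcp_rot'])
for d in(0,.01,.019): print('tip',d,proj(L['w4'],T-[0,0,d]),proj(L['s4'],T-[0,0,d]))
print('TCP in stand rel pawl hinge', (T-H)@x,(T-H)@y)
E
```

```text
0 ('s4', array([254., 355.]), array([250., 388.])) ('w3', array([257., 272.]), array([349., 266.])) ('w4', array([249., 292.]), array([353., 286.]))
0.1 ('s4', array([254., 358.]), array([250., 393.])) ('w3', array([264., 268.]), array([353., 260.])) ('w4', array([257., 287.]), array([357., 278.]))
0.2 ('s4', array([254., 362.]), array([251., 398.])) ('w3', array([269., 265.]), array([355., 254.])) ('w4', array([264., 283.]), array([359., 270.]))
0.35 ('s4', array([255., 366.]), array([252., 403.])) ('w3', array([276., 260.]), array([354., 246.])) ('w4', array([272., 277.]), array([358., 260.]))
tip 0 [318.01437431 306.4979978 ] [240.27314647 379.6626763 ]
tip 0.01 [317.93644023 296.85936499] [241.19548458 383.226176  ]
tip 0.019 [317.87282617 288.99178591] [242.00794746 386.36516723]
TCP in stand rel pawl hinge 0.007322800000000059 -0.06635443290000001
```

```bash
python3 - <<'E'
from h import *
a=cv2.imread('pics/s4.png')[310:410,180:280];w=cv2.imread('pics/w4.png')[240:400,210:400]
cv2.imwrite('pics/b6.png',np.hstack([cv2.convertScaleAbs(cv2.resize(a,(420,420),interpolation=2),alpha=3),cv2.convertScaleAbs(cv2.resize(w,(380,420)),alpha=3)]))
E
```

```text
(no output)
```

View pics/b6.png

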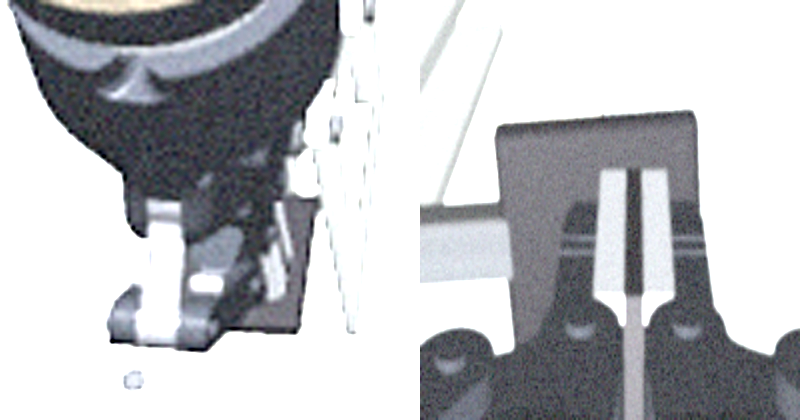

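In both views the paddle is still level, with its outer corner at scene (251,389). The wrist view puts the tips' front edge at row 304, so they sit higher than the nominal 19 mm ahead of the TCP, at about z = 0.18. I'll keep lowering and watch the force.

```bash
python3 -m creep '[{"dx":0,"dy":0,"dz":0.04,"twist":0,"jaw":1},{"dx":0,"dy":0,"dz":0.04,"twist":0,"jaw":1},{"dx":0,"dy":0,"dz":0.04,"twist":0,"jaw":1},{"dx":0,"dy":0,"dz":0.04,"twist":0,"jaw":1},{"dx":0,"dy":0,"dz":0.04,"twist":0,"jaw":1}]'; python3 - <<'E'
from h import *
shot('wrist','w5.png')
print(arm.sense()['contact_force'],arm.sense()['tool_pos'])
E
```

```text
clock: 4.25
tool_pos: [0.6225, -0.2099, 0.1575]
tcp_rot: [[0.915, 0.405, 0.002], [0.405, -0.915, -0.001], [0.001, 0.002, -1.0]]
contact_force: [2.2, -2.3, 5.2]
width: 0.004
grasp_force: 2.4
[ 2.28677683 -3.01648284  4.24368118] [ 0.62226015 -0.20960541  0.15681929]
```

Contact: about 5 N upward. I'll press through the stroke.

```bash
python3 -m creep '[{"dx":0,"dy":0,"dz":0.06,"twist":0,"jaw":1},{"dx":0,"dy":0,"dz":0.06,"twist":0,"jaw":1},{"dx":0,"dy":0,"dz":0.06,"twist":0,"jaw":1},{"dx":0,"dy":0,"dz":0.04,"twist":0,"jaw":1},{"dx":0,"dy":0,"dz":0.04,"twist":0,"jaw":1}]'; python3 - <<'E'
from h import *
shot('wrist','w6.png');a=shot('scene','s6.png')
print(arm.sense()['contact_force'],arm.sense()['tool_pos'])
a=cv2.imread('pics/s6.png')[260:430,140:340];w=cv2.imread('pics/w6.png')
cv2.imwrite('pics/b7.png',np.hstack([cv2.convertScaleAbs(cv2.resize(a,(400,340)),alpha=2),cv2.convertScaleAbs(cv2.resize(w,(400,340)),alpha=2)]))
E
```

```text
clock: 4.72
tool_pos: [0.6219, -0.2093, 0.1435]
tcp_rot: [[0.914, 0.405, 0.0], [0.405, -0.914, -0.0], [-0.0, 0.0, -1.0]]
contact_force: [3.5, -4.1, 4.4]
width: -0.0
grasp_force: 2.7
[ 2.19399894 -2.44700565  2.59409322] [ 0.62170242 -0.20901764  0.14315393]
```

View pics/b7.png

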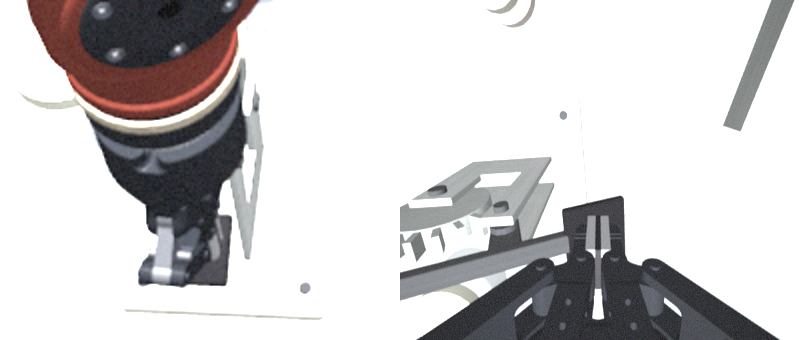

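The wrist view shows the paddle and its arm tilting, with the outer edge going down. I'll keep on to the stop.

```bash
python3 -m creep '[{"dx":0,"dy":0,"dz":0.04,"twist":0,"jaw":1},{"dx":0,"dy":0,"dz":0.04,"twist":0,"jaw":1},{"dx":0,"dy":0,"dz":0.04,"twist":0,"jaw":1},{"dx":0,"dy":0,"dz":0,"twist":0,"jaw":1},{"dx":0,"dy":0,"dz":0,"twist":0,"jaw":1}]';python3 -m creep '[{"dx":0,"dy":0,"dz":0.03,"twist":0,"jaw":1},{"dx":0,"dy":0,"dz":0.03,"twist":0,"jaw":1},{"dx":0,"dy":0,"dz":0,"twist":0,"jaw":1},{"dx":0,"dy":0,"dz":0,"twist":0,"jaw":1},{"dx":0,"dy":0,"dz":0,"twist":0,"jaw":1}]'
```

```text
clock: 5.23
tool_pos: [0.6222, -0.2092, 0.1418]
tcp_rot: [[0.914, 0.405, 0.002], [0.405, -0.914, -0.002], [0.001, 0.002, -1.0]]
contact_force: [-7.4, 1.2, 26.5]
width: 0.002
grasp_force: 11.9
clock: 5.65
tool_pos: [0.6224, -0.2093, 0.1411]
tcp_rot: [[0.914, 0.405, 0.004], [0.405, -0.914, -0.003], [0.002, 0.004, -1.0]]
contact_force: [-12.2, 3.7, 40.5]
width: 0.001
grasp_force: 17.4
```

It is firmly on the stop at 40 N. I'll retract straight up and check that the pawl stays free.

```bash
python3 -m creep '[{"dx":0,"dy":0,"dz":-0.3,"twist":0,"jaw":1},{"dx":0,"dy":0,"dz":-0.6,"twist":0,"jaw":1},{"dx":0,"dy":0,"dz":-0.7,"twist":0,"jaw":1},{"dx":0,"dy":0,"dz":-0.7,"twist":0,"jaw":1},{"dx":0,"dy":0,"dz":-0.7,"twist":0,"jaw":1}]'; python3 - <<'E'
from h import *
w=shot('wrist','w7.png');a=shot('scene','s7.png')
T=np.array(arm.sense()['tool_pos']);R=np.array(arm.sense()['tcp_rot']);print(arm.sense()['contact_force'],T)
a=cv2.imread('pics/s7.png')[100:430,140:340];w=cv2.imread('pics/w7.png')
cv2.imwrite('pics/b8.png',np.hstack([cv2.convertScaleAbs(cv2.resize(a,(320,528)),alpha=2),cv2.convertScaleAbs(cv2.resize(w,(480,528)),alpha=2)]))
d=np.array([.4975-.0,.016,.30])-T; print('to above raised bar, tool units',(R.T@d)/.05)
E
```

```text
clock: 6.07
tool_pos: [0.6209, -0.2078, 0.2851]
tcp_rot: [[0.914, 0.405, -0.003], [0.405, -0.914, 0.003], [-0.001, -0.003, -1.0]]
contact_force: [0.3, -0.4, -0.3]
width: -0.0
grasp_force: 0.0
[ 0.62885268 -0.0784925   1.54844991] [ 0.62298388 -0.20906314  0.29085161]
to above raised bar, tool units [-0.46900416 -5.13121692 -0.20970043]
```

View pics/b8.png

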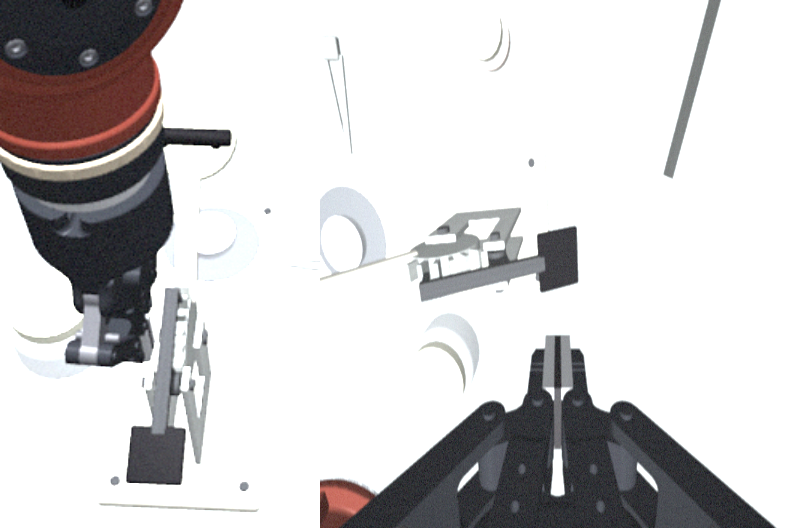

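The pawl is tilted down and stays free (paddle's outer edge at scene row ~401, up from 389). Next I'll move over the cross bar.

```bash
python3 -m creep '[{"dx":-0.05,"dy":-0.51,"dz":-0.1,"twist":0,"jaw":1},{"dx":-0.05,"dy":-0.51,"dz":0,"twist":0,"jaw":1},{"dx":-0.05,"dy":-0.51,"dz":0,"twist":0,"jaw":1},{"dx":-0.05,"dy":-0.51,"dz":0,"twist":0,"jaw":1},{"dx":-0.05,"dy":-0.51,"dz":0,"twist":0,"jaw":1}]'; python3 -m creep '[{"dx":-0.05,"dy":-0.51,"dz":0,"twist":0,"jaw":1},{"dx":-0.05,"dy":-0.51,"dz":0,"twist":0,"jaw":1},{"dx":-0.05,"dy":-0.51,"dz":0,"twist":0,"jaw":1},{"dx":-0.05,"dy":-0.51,"dz":0,"twist":0,"jaw":1},{"dx":-0.05,"dy":-0.51,"dz":0,"twist":0,"jaw":1}]'; python3 -m creep '[{"dx":0,"dy":0,"dz":0.15,"twist":0,"jaw":1},{"dx":0,"dy":0,"dz":0.15,"twist":0,"jaw":1},{"dx":0,"dy":0,"dz":0.15,"twist":0,"jaw":1},{"dx":0,"dy":0,"dz":0.15,"twist":0,"jaw":1},{"dx":0,"dy":0,"dz":0,"twist":0,"jaw":1}]';python3 - <<'E'
from h import *
w=shot('wrist','w8.png');T=np.array(arm.sense()['tool_pos']);R=np.array(arm.sense()['tcp_rot']);print(arm.sense()['contact_force'],T)
cv2.imwrite('pics/b9.png',cv2.convertScaleAbs(cv2.imread('pics/w8.png'),alpha=2))
print('bar proj',[proj(w,[.4976+s*.887*.04,.0141+s*.461*.04,.249]).round() for s in(-1,0,1)],'tip',proj(w,T+[0,0,.018]))
E
```

```text
clock: 6.58
tool_pos: [0.5573, -0.0958, 0.2881]
tcp_rot: [[0.914, 0.405, -0.003], [0.405, -0.914, 0.002], [-0.002, -0.003, -1.0]]
contact_force: [-0.1, 0.4, -0.1]
width: 0.001
grasp_force: 0.0
clock: 7.0
tool_pos: [0.4941, 0.0156, 0.2884]
tcp_rot: [[0.914, 0.405, -0.003], [0.405, -0.914, 0.001], [-0.002, -0.002, -1.0]]
contact_force: [0.0, 0.8, -0.4]
width: 0.0
grasp_force: 0.0
clock: 7.42
tool_pos: [0.4952, 0.0135, 0.2571]
tcp_rot: [[0.915, 0.404, -0.004], [0.404, -0.915, 0.001], [-0.003, -0.002, -1.0]]
contact_force: [-0.2, -0.3, 0.2]
width: -0.001
grasp_force: 0.0
[-0.01047713  0.80177042  0.78526465] [0.49536833 0.01348041 0.25816642]
bar proj [array([324., 365.]), array([319., 294.]), array([313., 213.])] tip [318.39497668 327.78233055]
```

View pics/b9.png

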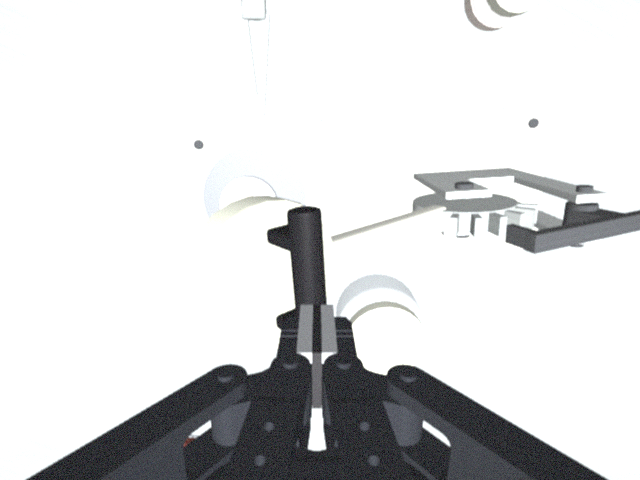

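The bar lies under the fingertips (bar around (310,250), tips at (317,305)), a few mm to the stand's +y. I'll push along the arc.

```bash
python3 -m creep '[{"dx":0,"dy":-0.06,"dz":0.08,"twist":0,"jaw":1},{"dx":0,"dy":0,"dz":0.08,"twist":0,"jaw":1},{"dx":0,"dy":0,"dz":0.08,"twist":0,"jaw":1},{"dx":0,"dy":0,"dz":0.08,"twist":0,"jaw":1},{"dx":0,"dy":0,"dz":0.06,"twist":0,"jaw":1}]'; python3 -m creep '[{"dx":0,"dy":-0.07,"dz":0.07,"twist":0,"jaw":1},{"dx":0,"dy":-0.07,"dz":0.07,"twist":0,"jaw":1},{"dx":0,"dy":-0.07,"dz":0.07,"twist":0,"jaw":1},{"dx":0,"dy":-0.07,"dz":0.07,"twist":0,"jaw":1},{"dx":0,"dy":-0.07,"dz":0.07,"twist":0,"jaw":1}]'
```

```text
clock: 7.88
tool_pos: [0.4946, 0.0166, 0.2403]
tcp_rot: [[0.914, 0.405, -0.0], [0.405, -0.914, -0.0], [-0.0, -0.0, -1.0]]
contact_force: [0.6, -0.0, -0.4]
width: 0.001
grasp_force: 0.0
clock: 8.3
tool_pos: [0.4874, 0.033, 0.2232]
tcp_rot: [[0.914, 0.405, 0.0], [0.405, -0.914, -0.0], [0.0, 0.0, -1.0]]
contact_force: [-1.2, -1.6, 4.7]
width: -0.001
grasp_force: 2.0
```

```bash
python3 -m creep '[{"dx":0,"dy":-0.06,"dz":0.08,"twist":0,"jaw":1},{"dx":0,"dy":-0.06,"dz":0.08,"twist":0,"jaw":1},{"dx":0,"dy":-0.06,"dz":0.08,"twist":0,"jaw":1},{"dx":0,"dy":-0.06,"dz":0.08,"twist":0,"jaw":1},{"dx":0,"dy":-0.06,"dz":0.08,"twist":0,"jaw":1}]'; python3 -m creep '[{"dx":0,"dy":-0.05,"dz":0.09,"twist":0,"jaw":1},{"dx":0,"dy":-0.05,"dz":0.09,"twist":0,"jaw":1},{"dx":0,"dy":-0.05,"dz":0.09,"twist":0,"jaw":1},{"dx":0,"dy":-0.05,"dz":0.09,"twist":0,"jaw":1},{"dx":0,"dy":-0.05,"dz":0.09,"twist":0,"jaw":1}]'
```

```text
clock: 8.72
tool_pos: [0.4808, 0.0472, 0.2031]
tcp_rot: [[0.914, 0.405, -0.001], [0.405, -0.914, 0.001], [-0.0, -0.001, -1.0]]
contact_force: [-4.5, -0.1, 5.6]
width: -0.005
grasp_force: 2.9
clock: 9.13
tool_pos: [0.4758, 0.0588, 0.1804]
tcp_rot: [[0.914, 0.405, -0.001], [0.405, -0.914, 0.001], [-0.0, -0.001, -1.0]]
contact_force: [-3.8, 0.8, 5.0]
width: -0.0
grasp_force: 2.6
```

```bash
python3 -m creep '[{"dx":0,"dy":-0.04,"dz":0.09,"twist":0,"jaw":1},{"dx":0,"dy":-0.04,"dz":0.09,"twist":0,"jaw":1},{"dx":0,"dy":-0.04,"dz":0.09,"twist":0,"jaw":1},{"dx":0,"dy":-0.04,"dz":0.09,"twist":0,"jaw":1},{"dx":0,"dy":-0.04,"dz":0.09,"twist":0,"jaw":1}]'
```

```text
clock: 9.55
tool_pos: [0.472, 0.0673, 0.1578]
tcp_rot: [[0.914, 0.405, -0.0], [0.405, -0.914, 0.0], [-0.0, -0.0, -1.0]]
contact_force: [-3.1, -0.0, 3.2]
width: -0.003
grasp_force: 2.0
```

```bash
python3 -m creep '[{"dx":0,"dy":-0.03,"dz":0.09,"twist":0,"jaw":1},{"dx":0,"dy":-0.03,"dz":0.09,"twist":0,"jaw":1},{"dx":0,"dy":-0.02,"dz":0.09,"twist":0,"jaw":1},{"dx":0,"dy":-0.02,"dz":0.09,"twist":0,"jaw":1},{"dx":0,"dy":-0.02,"dz":0.08,"twist":0,"jaw":1}]'; python3 -m creep '[{"dx":0,"dy":0,"dz":0.05,"twist":0,"jaw":1},{"dx":0,"dy":0,"dz":0.05,"twist":0,"jaw":1},{"dx":0,"dy":0,"dz":0.04,"twist":0,"jaw":1},{"dx":0,"dy":0,"dz":0,"twist":0,"jaw":1},{"dx":0,"dy":0,"dz":0,"twist":0,"jaw":1}]'
```

```text
clock: 9.97
tool_pos: [0.4699, 0.0726, 0.1357]
tcp_rot: [[0.914, 0.405, 0.0], [0.405, -0.914, 0.0], [0.0, -0.0, -1.0]]
contact_force: [-1.6, 1.9, 4.7]
width: -0.001
grasp_force: 1.9
clock: 10.38
tool_pos: [0.4702, 0.0725, 0.1328]
tcp_rot: [[0.914, 0.405, 0.002], [0.405, -0.914, -0.0], [0.002, 0.001, -1.0]]
contact_force: [-15.5, 3.3, 32.8]
width: -0.0
grasp_force: 16.7
```

On the bottom stop, at 33 N and z within 3 mm of what I expected. I'll retract upward and check with one last picture.

```bash
python3 -m creep '[{"dx":0,"dy":0,"dz":-0.2,"twist":0,"jaw":1},{"dx":0,"dy":0,"dz":-0.4,"twist":0,"jaw":1},{"dx":0,"dy":0,"dz":-0.6,"twist":0,"jaw":1},{"dx":0,"dy":0,"dz":-0.6,"twist":0,"jaw":1},{"dx":0,"dy":0,"dz":-0.4,"twist":0,"jaw":1}]'; python3 -m creep '[{"dx":0,"dy":0,"dz":-0.4,"twist":0,"jaw":1},{"dx":0,"dy":0,"dz":0,"twist":0,"jaw":1},{"dx":0,"dy":0,"dz":0,"twist":0,"jaw":1},{"dx":0,"dy":0,"dz":0,"twist":0,"jaw":1},{"dx":0,"dy":0,"dz":0,"twist":0,"jaw":1}]'; python3 - <<'E'
from h import *
shot('scene','s9.png');w=shot('wrist','w9.png')
a=cv2.imread('pics/s9.png');b=cv2.imread('pics/w9.png')
cv2.imwrite('pics/b10.png',cv2.convertScaleAbs(np.hstack([cv2.resize(a,(400,300)),cv2.resize(b,(400,300))]),alpha=1.5))
y=np.array([-.4613,.8872,0]);x=np.array([.8872,.4613,0]);O=np.array([.5525,-.0915,.11])
for t in(.6,.65,.698):
    an=np.arctan2(.139,.119)-t; p=O+.182*(np.cos(an)*y+np.sin(an)*[0,0,1])+.04*x
    print(t,'bar +x end in view px',proj(w,p)/1.6+[400,0])
E
```

```text
clock: 10.8
tool_pos: [0.4706, 0.072, 0.2416]
tcp_rot: [[0.915, 0.405, 0.002], [0.405, -0.915, -0.001], [0.002, 0.002, -1.0]]
contact_force: [-0.1, -0.2, -0.2]
width: 0.003
grasp_force: 0.0
clock: 11.22
tool_pos: [0.4695, 0.0723, 0.2579]
tcp_rot: [[0.914, 0.405, -0.002], [0.405, -0.914, -0.0], [-0.002, -0.001, -1.0]]
contact_force: [-0.0, 0.0, -1.2]
width: -0.003
grasp_force: 0.0Traceback (most recent call last):
  File "<stdin>", line 7, in <module>
TypeError: can't multiply sequence by non-int of type 'numpy.float64'
```

View pics/b10.png

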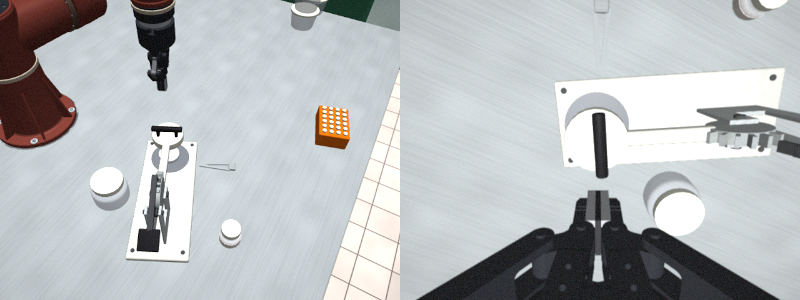

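The robot is clear, the lamp is lowered, and the dish, tub, jar and forceps look unmoved. I'll check the bar angle by projection.

```bash
python3 - <<'E'
from h import *
s=dict(np.load('pics/s9.npz'));w=dict(np.load('pics/w9.npz'))
y=np.array([-.4613,.8872,0]);x=np.array([.8872,.4613,0]);z=np.array([0,0,1.]);O=np.array([.5525,-.0915,.11])
for t in(0,.5,.6,.65,.698):
    an=np.arctan2(.139,.119)-t; p=O+.182*(np.cos(an)*y+np.sin(an)*z)
    print(t,proj(s,p),'w +x end',proj(w,p+.04*x)/1.6+[400,0],'-x',proj(w,p-.04*x)/1.6+[400,0])
for a in(0,.2,.35):
    c,q=np.cos(a),np.sin(a);H=O-.07*y+.038*z
    print(a,[proj(s,H+X*x+(Y*c-.03*q)*y+(.03*c+Y*q)*z).round() for X,Y in((.022,-.082),(-.022,-.082),(.022,-.038))])
g=s['image'].max(2)
for (u,v) in((269,206),(238,383)):
    m=(g<60).astype(np.uint8);m[:v-30]=0;m[v+30:]=0;m[:,:u-35]=0;m[:,u+35:]=0
    n,l,st,ce=cv2.connectedComponentsWithStats(m);i=1+st[1:,4].argmax();print(ce[i],st[i])
E
```

```text
0 [253.90898367 185.42728979] w +x end [686.24558132 132.75387083] -x [680.80015841 227.10421118]
0.5 [262.47055126 195.64205503] w +x end [609.52786171 118.80839502] -x [612.86316638 189.52235568]
0.6 [263.76840759 200.68599791] w +x end [603.64172298 116.26219533] -x [607.3136837  183.09766495]
0.65 [264.36266348 203.50977403] w +x end [601.55397264 115.04297437] -x [605.30299888 180.06210421]
0.698 [264.89875167 206.39681457] w +x end [600.03098638 113.90747552] -x [603.80797928 177.25937536]
0 [array([250., 388.]), array([213., 387.]), array([254., 355.])]
0.2 [array([251., 398.]), array([214., 396.]), array([254., 362.])]
0.35 [array([252., 403.]), array([216., 401.]), array([255., 366.])]
[266.31078224 207.34883721] [242 202  49  17 473]
[237.31240188 383.37990581] [ 219  353   37   50 1274]
```

```bash
python3 -c "
from plant import workorder
print(workorder.hand_in())"
```

```text
the job is handed in; nothing more can be done
None
```

The job is handed in, but it returned no verdict: in my last pictures the lamp arm is on its bottom stop (about 0.70 rad), the pawl is pressed free (about 0.35 rad), the dish, tub, jar and forceps look unmoved, and the robot is clear.

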